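Seat the reagent bottle in the V of the labelling stand

TASK

Set the tall amber bottle down upright on the stand's steel plate, clear of the V-block, and let go of it. Then push it along the plate into the V until it rests centred against both faces at once, press it home evenly with about 10 N (it is glass: no face may take more than 15 N), and leave it standing there, the hand away. Do not tip the bottle, and leave the jar, loose cap, box and tube rack where they are.

Things in the scene. Friction and masses are not known exactly. Their poses are not given: they have to be found in the camera images.
- bottle_mid (a point): The bottle to be seated: round amber glass, standing upright, 0.18 to 0.36 kg. This point is its centre half-way up: 57 mm above its underside. Body 56 mm in diameter and 80 mm tall (straight sides), sloping shoulder, neck 29 mm in diameter, then a blue screw cap 36 mm in diameter from 96 to 114 mm above the underside; grip it by the cap. z axis up along the bottle.
- jar_mid (a point): A squat amber jar, a bystander: body 68 mm in diameter, 45 mm tall, blue cap 50 mm in diameter, 77 mm tall overall. The point is its centre half-way up. It and the bottle may change places.
- stand: Fixed labelling stand: steel plate 210 (x) by 170 mm (y), 10 mm thick; origin at the centre of its underside, x axis pointing into the V (the push direction), z up. On it an aluminium V-block: two upright rigid faces at right angles, 60 mm long, 14 mm thick, up to 75 mm above the bench, symmetric about the stand's x axis, opening to its -x, 85 mm wide at the mouth.
- load_spot (a point): Point on top of the plate (10 mm above the bench) on the stand's x axis, at x = -50 mm: a free place for the bottle. From here it slides 55 to 85 mm along +x to its seat: the V-block is clamped anywhere within +-15 mm along a slot, and its setting is not measured: find it by feel. Plate, faces and glass are polished, friction about 0.3.
- spare_cap: A loose blue screw cap, 40 mm in diameter, 18 mm tall, a bystander. Origin at its underside.
- carry_box: A fixed white plastic carrying box, 124 by 204 mm, 78 mm tall, a bystander. Origin at the centre of its underside.
- tube_rack: A fixed yellow tube rack, 142 by 66 mm, 62 mm tall (tubes to 90 mm), a bystander. Origin at the centre of its underside.

How it is judged:
By the outcome, as a careful person would: the job done as asked, in the order asked, and still so for the second after the job is handed in, with the robot touching nothing.
It also fails if it takes over 61 s, if anything falls off the work surface, if the arm or the gripper's body presses on something with over 40 N, if the wrist force passes 120 N, or if a joint passes its speed limit or range.

ROBOT

A 6-joint arm with a two-finger parallel gripper is mounted at the origin on the work surface. World frame = base frame: x ahead of the robot, y to its left, z up, the work surface at z = 0. Lengths are in m, angles in rad, forces in N, time in s.
With the tool pointing down it reaches from about 0.35 to 0.775 m from the base axis. Payload 7.3 kg.
Tool frame: the origin (TCP) lies at the very end of the fingers, on their centre line; the grasp point (between the pads) lies 19 mm behind it; z points along the fingers, y is the line along which they close (so a half turn about z gives the same grasp; the last joint's range is limited). The gripper opens to 92 mm and grips with 3 to 60 N. Pads are 19 mm wide; open, the fingers measure 130 mm over their backs; the gripper's body (75 mm by 190 mm) begins 47 mm behind the grasp point.
Start: joints at [1.004, 0.342, 1.524, -0, 1.275, -0.146], TCP at [0.214, 0.479, 0.204] pointing down, gripper open.
Joint ranges: [-2.53, 2.53], [-0.77, 2.02], [0.04, 2.7], [-1, 4.14], [0.28, 2.66], [-3.11, 3.11]. Speed limits (rad/s): [2.57, 2.57, 3.14, 3.14, 3.14, 3.14].

INTERFACE

Orientations are given as [roll, pitch, yaw] about the fixed x, y, z axes, in that order (R = Rz(yaw) Ry(pitch) Rx(roll)).
In Python, from cell import * gives the robot as it stands.
- The arm moves only by the tool step_arm, never from a script. Its argument "commands" is a list of rows, each a list of 7 numbers: the opening, from 0 (shut) to 1 (fully open), then the shift along the world's x, y, z in cm, then the turn, a rotation vector about the world's x, y, z in rad. A call has 1 to 5 rows; each row is the pose to reach, as a shift and turn from the pose commanded when the call began; what a row does not reach only later rows make up. A row lasts 1/12 s, in which the tool goes at most 41.7 mm and 7.16 degrees, less where a joint would pass 70% of its speed; a pose out of reach is approached as far as the arm can. A call with a gripper value outside its range is refused whole. The fingers move at their own pace and stop on an object; "grip_force" is the grip in N (left out, the last holds). Time passes only in rows, so rows that repeat a pose let the fingers close. It gives the time, the measured TCP pose, the force, the opening and the grip force at its end, in the units of the state.
- observe(): the state, without advancing time (a new reading comes with each control period).
- read_camera(name): name is "scene" or "top" or "wrist"; returns the picture (420x560x3 uint8, red, green, blue); there is no depth.
- camera_model(name): a dict with "vfov" (degrees; the focal length in pixels is half the picture's height over the tangent of half this angle, whatever the lens; pixels are square), "cx", "cy" (the principal point, pixels), "k1" (the pictures are not rectified: a ray, as slopes to the right and down, at radius r is drawn at 1 + k1 r^2 times it, then the intrinsics apply), "world_to_cam" (4x4, takes a point from world to camera coordinates). Camera axes: x right, y up, looking along -z (the intrinsics and any distortion apply to the point x, -y, -z); pixel columns grow to the right and rows downward; lengths in m; the calibration is good to about 2 mm. A picture is of the moment at which its call begins: read the wrist's pose just before it. camera_model takes no time and is no camera call; for the wrist camera it gives the pose at the moment of the call.
- hand_in(): hands the job in; it is judged then, once.
The state is a dict: "time": time; "qpos": joint angles; "qvel": joint speeds; "joint_efforts": joint torques, N m; "tool_pos": TCP position; "tool_rot": TCP orientation; "contact_force": force on the tool from outside, world axes, zero at the start; "torque": the same for the moment, N m; "opening": finger opening in m; "grip_force": force on a finger pad.
Only numpy, scipy, OpenCV 4.12 (cv2) and the standard library are available. Lean on these libraries where they do the work, as an engineer would, in place of code of your own. Each camera call takes 0.05 s, during which the arm holds its last target. There are 200 camera calls.

## Working session

There is one attempt and no reset: what is moved stays moved. The work goes in short steps, Python scripts to look and compute and a tool call to move; the robot and the scene stay as the last step left them, time stands still between calls to the robot, and variables do not carry over. Pictures are saved under pics/ and viewed, at most 10 in all, crops included, and the job is handed in when it is done.

Besides the shell and the picture viewer there is one more tool, called after "Request:" in YAML: its name, and indented under it one key for each argument. step_arm: Moves the arm, as the interface text tells. Its arguments: {"type":"object","properties":{"commands":{"type":"array"},"grip_force":{"type":"number"}},"required":["commands"]}

```bash
mkdir -p pics; cat > h.py <<'E'
import numpy as np, cv2
from cell import *
def ray(m,u,v):
    f=210/np.tan(np.radians(m["vfov"])/2)
    xd,yd=(u-m["cx"])/f,(v-m["cy"])/f
    x,y=xd,yd
    for _ in range(30):
        s=1+m["k1"]*(x*x+y*y); x,y=xd/s,yd/s
    T=np.linalg.inv(np.array(m["world_to_cam"]))
    d=T[:3,:3]@np.array([x,-y,-1.]); return T[:3,3],d
def on(m,u,v,z):
    o,d=ray(m,u,v); return o+d*(z-o[2])/d[2]
def proj(m,p):
    f=210/np.tan(np.radians(m["vfov"])/2)
    c=(np.array(m["world_to_cam"])@np.r_[p,1])[:3]; x,y=c[0]/-c[2],-c[1]/-c[2]
    s=1+m["k1"]*(x*x+y*y); return np.array([m["cx"]+f*x*s,m["cy"]+f*y*s])
E
python3 - <<'E'
from h import *
s=observe();print(s)
ims=[]
for n in("top","scene"):
    im=read_camera(n);cv2.imwrite(f"pics/{n}0.png",im[:,:,::-1]);m=camera_model(n);print(n,m["vfov"],m["k1"],np.linalg.inv(np.array(m["world_to_cam"]))[:3,3])
E
```

```text
{'time': 0.0, 'qpos': array([ 1.00396561e+00,  3.42725465e-01,  1.52500319e+00,  6.56268931e-06,
        1.27539039e+00, -1.45993166e-01]), 'qvel': array([ 0.00118965,  0.00019285, -0.00093257, -0.0004031 ,  0.00119675,
       -0.00169274]), 'joint_efforts': array([-1.43244040e-03, -4.31248856e+01, -2.44211268e+01,  7.16570718e-02,
        5.60021424e-02, -4.80005224e-05]), 'tool_pos': array([0.21421572, 0.47883544, 0.20374839]), 'tool_rot': array([-3.14008341e+00, -2.28260810e-04,  2.72075301e+00]), 'contact_force': array([-0.99604382,  0.10322177, -0.35328494]), 'torque': array([0.01836622, 0.05498465, 0.00940094]), 'grip_force': 0.0, 'opening': 0.0919377888933036}
top 47.12244814089592 0.017065550503500945 [0.5399062  0.07114304 1.11490344]
scene 48.1906899521979 0.020806701761559795 [ 1.20412278 -0.52107206  0.90595373]
```

View pics/top0.png

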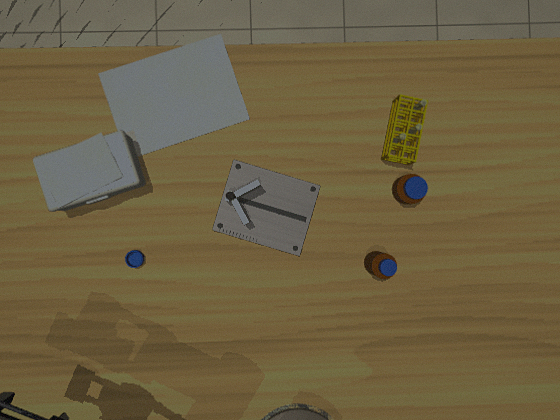

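View pics/scene0.png

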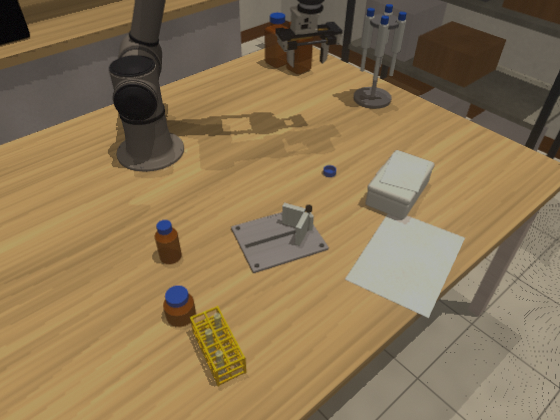

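The top view shows the bottle cap at about (388,267), the jar at (415,187) and the loose cap at (135,259). The plate's corners are near (234,160), (320,185), (300,256) and (213,231), with the V at its left end, apex near (231,196), opening right. In the scene view the bottle cap is at about (165,227) and the jar cap at (177,295).

```bash
python3 - <<'E'
from h import *
mt,ms=camera_model("top"),camera_model("scene")
def blobs(n):
    hsv=cv2.cvtColor(cv2.imread(f"pics/{n}0.png"),cv2.COLOR_BGR2HSV)
    k=cv2.inRange(hsv,(105,140,50),(130,255,255))
    N,_,st,c=cv2.connectedComponentsWithStats(k)
    return [(c[i].round(1),st[i,2:]) for i in range(1,N) if st[i,4]>60]
for n in("top","scene"):
    for b in blobs(n):print(n,b)
t=[b[0] for b in blobs("top")]
bt=min(t,key=lambda c:np.hypot(*(c-[388,267])))
sc=min([b[0] for b in blobs("scene")],key=lambda c:np.hypot(*(c-[165,227])))
print("bottle top-plane",on(mt,*bt,.113))
o1,d1=ray(mt,*bt);o2,d2=ray(ms,*sc)
ab=np.linalg.lstsq(np.c_[d1,-d2],o2-o1,rcond=None)[0]
print("tri",o1+ab[0]*d1,o2+ab[1]*d2)
im=cv2.imread("pics/top0.png");hsv=cv2.cvtColor(im,cv2.COLOR_BGR2HSV)
k=cv2.inRange(hsv,(0,0,40),(180,70,255));roi=np.zeros_like(k);roi[150:265,203:330]=255;k&=roi
k=cv2.morphologyEx(k,cv2.MORPH_CLOSE,np.ones((5,5)))
c=max(cv2.findContours(k,0,2)[0],key=cv2.contourArea)
print("area",cv2.contourArea(c))
W=np.array([on(mt,*p,.010)[:2] for p in c[:,0]+0.0],np.float32)
r=cv2.minAreaRect(W);B=cv2.boxPoints(r);print(r,B)
e=B[1]-B[0];e2=B[2]-B[1];ax=(e if np.hypot(*e)>np.hypot(*e2) else e2);ax/=np.hypot(*ax)
apex=on(mt,231,196,.075)[:2]; ctr=np.array(r[0])
if (apex-ctr)@ax<0:ax=-ax
print("x axis",ax,np.degrees(np.arctan2(ax[1],ax[0])),"ctr",ctr,"load",ctr-.05*ax,"apex rel",(apex-ctr)@ax)
for q in[(234,160),(320,185),(300,256),(213,231)]:print(on(mt,*q,.01)[:2])
for p in np.r_[[ctr],[ctr-.05*ax],B]:print(proj(ms,np.r_[p,.01]).round(),end=" ")
x=cv2.resize(im[140:290,195:435],None,fx=3.3,fy=3.3,interpolation=cv2.INTER_CUBIC)
cv2.imwrite("pics/crop.png",np.clip(x*1.6,0,255))
E
```

```text
top (array([415.7, 187.4]), array([ 23,  22, 388], dtype=int32))
top (array([134.4, 258.6]), array([ 18,  18, 208], dtype=int32))
top (array([387.9, 267.2]), array([ 17,  17, 218], dtype=int32))
scene (array([277.2,  17.5]), array([ 15,  10, 128], dtype=int32))
scene (array([163.5, 225.3]), array([ 14,  10, 111], dtype=int32))
scene (array([176.1, 294.6]), array([ 22,  18, 309], dtype=int32))
bottle top-plane [ 0.43219229 -0.19454402  0.113     ]
tri [ 0.43185748 -0.19536986  0.10988578] [ 0.43144236 -0.19590179  0.11007147]
area 6563.0
((0.5671176314353943, 0.054200075566768646), (0.2093425691127777, 0.1701604425907135), 71.59545135498047) [[ 0.4533419  -0.01825547]
 [ 0.61479884 -0.07197927]
 [ 0.68089336  0.12665562]
 [ 0.5194364   0.18037942]]
x axis [0.31572422 0.948851  ] 71.59546 ctr [0.56711763 0.05420008] load [0.55133142 0.00675752] apex rel 0.07997595593649094
[0.6776771  0.12480991]
[ 0.61478185 -0.07139295]
[ 0.45307601 -0.02017811]
[0.5162996  0.17710314]
[279. 236.] [261. 241.] [231. 226.] [253. 271.] [329. 247.] [301. 206.] [ WARN:0@0.167] global loadsave.cpp:1063 imwrite_ Unsupported depth image for selected encoder is fallbacked to CV_8U.
```

View pics/crop.png

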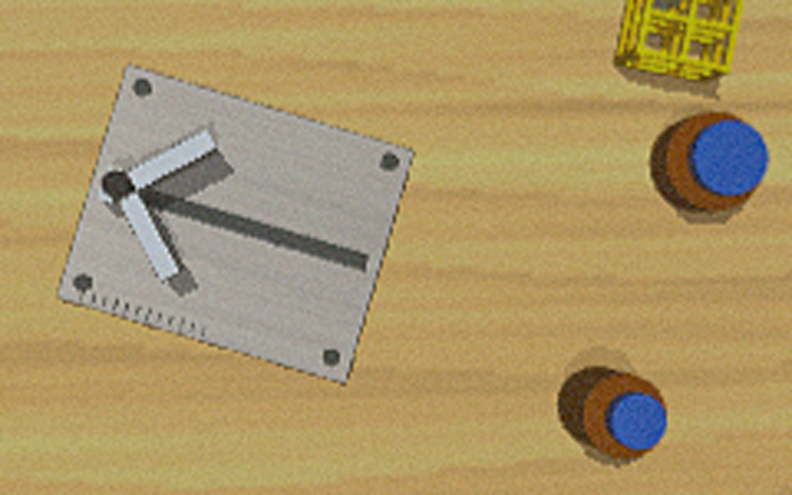

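The plate measures 209×170 mm, which matches the given size, and its push axis points along about 71.8°. The bottle triangulates to (0.432, -0.195), with its cap at z≈0.11 as expected. I'll move above it with tool x along the push axis.

Request:
step_arm:
  commands:
    - [1,2.8,-2.8,0,0,0,-0.1]
    - [1,5.6,-5.6,0,0,0,-0.2]
    - [1,8.4,-8.4,0,0,0,-0.3]
    - [1,11.2,-11.2,0,0,0,-0.4]
    - [1,14,-14,0,0,0,-0.5]

```text
time: 0.52
tool_pos: [0.3551, 0.3377, 0.2042]
tool_rot: [-3.141, -0.0, 2.216]
contact_force: [0.5, 0.1, 0.4]
opening: 0.0917
grip_force: 0.0
```

Request:
step_arm:
  commands:
    - [1,1,-3.8,0,0,0,-0.1]
    - [1,2,-7.6,0,0,0,-0.2]
    - [1,3,-11.4,0,0,0,-0.3]
    - [1,4,-15.2,0,0,0,-0.4]
    - [1,5,-19,0,0,0,-0.5]

```text
time: 0.93
tool_pos: [0.4043, 0.1474, 0.2042]
tool_rot: [-3.141, -0.0, 1.716]
contact_force: [0.5, 0.7, -0.4]
opening: 0.0918
grip_force: 0.0
```

Request:
step_arm:
  commands:
    - [1,0.6,-3.8,0,0,0,-0.1]
    - [1,1.2,-7.6,0,0,0,-0.2]
    - [1,1.8,-11.4,0,0,0,-0.3]
    - [1,2.4,-15.2,0,0,0,-0.4]
    - [1,2.8,-19,0,0,0,-0.468]

```text
time: 1.35
tool_pos: [0.4323, -0.0427, 0.2043]
tool_rot: [-3.142, -0.0, 1.248]
contact_force: [0.7, -0.2, -0.5]
opening: 0.0918
grip_force: 0.0
```

Request:
step_arm:
  commands:
    - [1,0,-3.8,0,0,0,0]
    - [1,0,-7.6,0,0,0,0]
    - [1,0,-11.4,0,0,0,0]
    - [1,0,-15.4,0,0,0,0]
    - [1,0,-15.4,0,0,0,0]

```text
time: 1.77
tool_pos: [0.4322, -0.201, 0.204]
tool_rot: [3.141, 0.003, 1.247]
contact_force: [-0.0, 0.1, 0.2]
opening: 0.0919
grip_force: 0.0
```

```bash
python3 - <<'E'
from h import *
s=observe();print(s["time"],s["tool_pos"],s["tool_rot"],s["qpos"].round(2),s["contact_force"])
m=camera_model("wrist");im=read_camera("wrist");cv2.imwrite("pics/w1.png",im[:,:,::-1])
hsv=cv2.cvtColor(im,cv2.COLOR_RGB2HSV);k=cv2.inRange(hsv,(105,140,50),(130,255,255))
N,_,st,c=cv2.connectedComponentsWithStats(k)
for i in range(1,N):
    if st[i,4]>150:print(c[i],st[i],on(m,*c[i],.113))
E
```

```text
1.7667 [ 0.4321797  -0.20096356  0.20398968] [3.14071663e+00 2.50968361e-03 1.24746138e+00] [-0.59  0.25  1.65 -0.    1.23 -0.27] [-0.00173191  0.07270698  0.23106446]
[269.67841727 200.09136691] [ 249  179   42   42 1390] [ 0.43121156 -0.19268562  0.113     ]
[466.44249513 211.67300195] [ 441  187   52   50 2052] [ 0.58082915 -0.25281515  0.113     ]
```

View pics/w1.png

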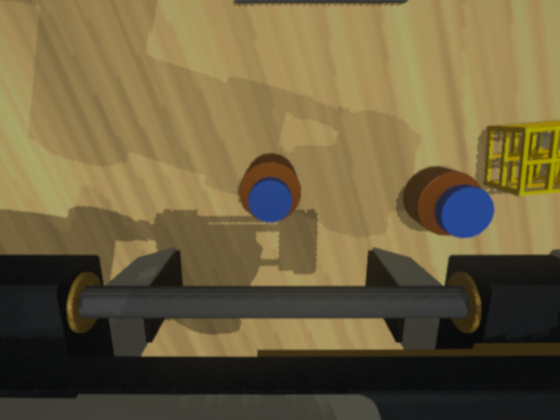

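The wrist view shows the bottle cap at (270,200), between the fingers' lines, and the jar at (466,212). That puts the bottle at about (0.4315, -0.194). I'll descend to its cap.

Request:
step_arm:
  commands:
    - [1,0,0.7,0,0,0,0]
    - [1,-0.1,0.7,-3.5,0,0,0]
    - [1,-0.1,0.7,-7,0,0,0]
    - [1,-0.1,0.7,-9.5,0,0,0]
    - [1,-0.1,0.7,-11,0,0,0]

```text
time: 2.23
tool_pos: [0.4299, -0.1844, 0.0919]
tool_rot: [-3.137, -0.002, 1.255]
contact_force: [0.3, 0.5, -0.2]
opening: 0.0917
grip_force: 0.0
```

Request:
step_arm:
  commands:
    - [0.6,0,0,0,0,0,0]
    - [0.45,0,0,0,0,0,0]
    - [0.35,0,0,0,0,0,0]
    - [0.3,0,0,0,0,0,0]
    - [0.3,0,0,0,0,0,0]
  grip_force: 15

```text
time: 2.65
tool_pos: [0.4322, -0.1878, 0.0957]
tool_rot: [3.139, 0.001, 1.253]
contact_force: [-0.9, -0.0, 0.6]
opening: 0.0634
grip_force: 0.0
```

Request:
step_arm:
  commands:
    - [0.2,0,0,0,0,0,0]
    - [0.2,0,0,0,0,0,0]
    - [0.2,0,0,0,0,0,0]
    - [0.2,0,0,0,0,0,0]
    - [0.2,0,0,0,0,0,0]
  grip_force: 15

```text
time: 3.07
tool_pos: [0.4314, -0.1878, 0.0945]
tool_rot: [3.141, -0.0, 1.253]
contact_force: [-0.4, -0.1, 0.2]
opening: 0.0299
grip_force: 0.0
```

The opening is 30 mm with no grip force, which is less than the 36 mm cap, so I'll look before doing anything else.

```bash
python3 - <<'E'
from h import *
s=observe();print(s["time"],s["tool_pos"],s["opening"],s["grip_force"],s["contact_force"])
a=read_camera("wrist");mt=camera_model("top");b=read_camera("top");c=read_camera("scene")
for n,im in(("top",b),("scene",c)):
    hsv=cv2.cvtColor(im,cv2.COLOR_RGB2HSV);k=cv2.inRange(hsv,(105,140,40),(130,255,255))
    N,_,st,ce=cv2.connectedComponentsWithStats(k);print(n,[(ce[i].round(1),st[i,4]) for i in range(1,N) if st[i,4]>30])
w=np.hstack([cv2.resize(a,(400,300)),cv2.resize(c[150:300,70:270],(400,300))])
w2=cv2.resize(b[200:320,310:470],(400,300))
cv2.imwrite("pics/g.png",np.vstack([w,np.hstack([w2,w2*0])])[:,:,::-1])
E
```

```text
3.0667 [ 0.43142088 -0.18782895  0.09445855] 0.029888839375382746 0.0 [-0.38174708 -0.12054679  0.17198983]
top [(array([415.7, 187.4]), np.int32(388)), (array([134.3, 258.6]), np.int32(215))]
scene [(array([388.6,   7.7]), np.int32(51)), (array([300.8,  17.9]), np.int32(264)), (array([370.2,  11.6]), np.int32(46)), (array([277.2,  17.5]), np.int32(128)), (array([401.8,  15.5]), np.int32(51)), (array([384.4,  19.4]), np.int32(52)), (array([164.2, 231. ]), np.int32(40)), (array([176.2, 294.5]), np.int32(311))]
```

View pics/g.png

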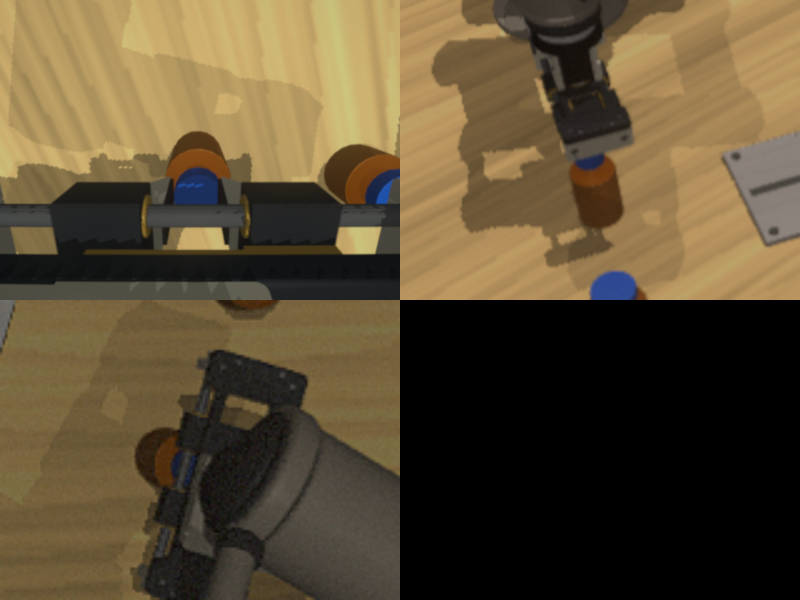

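The bottle stands upright with its cap roughly between the fingers, and the fingers are still moving. I'll project the known points into the stored wrist picture to find the offset.

```bash
python3 - <<'E'
from h import *
m=camera_model("wrist");s=observe();print(s["tool_pos"],s["opening"],np.linalg.inv(np.array(m["world_to_cam"])).round(3)[:3])
t=s["tool_pos"];k=400/560
for n,p in(("tcp",t),("grasp",t+[0,0,.019]),("cap",[.4318,-.1945,.114]),("capbase",[.4318,-.1945,.096])):print(n,(proj(m,np.array(p))*k).round())
g=cv2.imread("pics/g.png")[:300,:400]
h=cv2.cvtColor(g,cv2.COLOR_BGR2HSV);q=cv2.inRange(h,(105,140,40),(130,255,255));N,_,st,c=cv2.connectedComponentsWithStats(q)
for i in range(1,N):
    if st[i,4]>50:print(st[i],c[i])
for v in(168,172,205):print(v,on(m,195/k,v/k,.114))
for u in(175,217):print(u,on(m,u/k,185/k,.114))
cv2.imwrite("pics/g2.png",cv2.resize(g[120:260,100:300],None,fx=4,fy=4,interpolation=cv2.INTER_CUBIC))
E
```

```text
[ 0.43138256 -0.18780647  0.09440126] 0.020185710567125467 [[ 0.95   0.3    0.084  0.454]
 [-0.311  0.915  0.255 -0.118]
 [-0.001 -0.269  0.963  0.275]]
tcp [196. 180.]
grasp [196. 190.]
cap [199. 198.]
capbase [199. 188.]
[ 174  169   44   35 1308] [196.60779817 187.9411315 ]
[366 170  34  34 663] [381.0346908 187.7239819]
168 [ 0.43589674 -0.17189005  0.114     ]
172 [ 0.43498365 -0.17467198  0.114     ]
205 [ 0.42710942 -0.19866232  0.114     ]
175 [ 0.41859202 -0.17952303  0.114     ]
217 [ 0.44665358 -0.18871121  0.114     ]
```

View pics/g2.png

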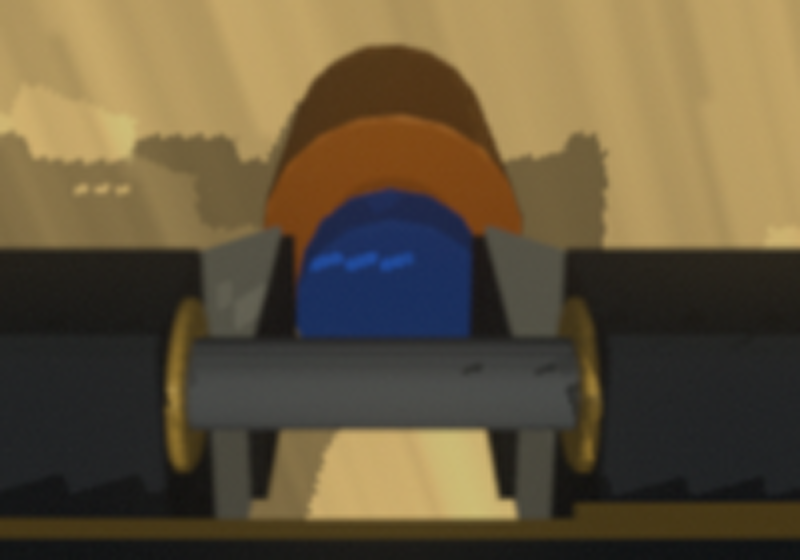

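```bash
python3 - <<'E'
from h import *
s=observe();print(s["time"],s["tool_pos"],s["opening"],s["grip_force"],s["contact_force"])
m=camera_model("wrist");a=read_camera("wrist")
h=cv2.cvtColor(a,cv2.COLOR_RGB2HSV);q=cv2.inRange(h,(105,140,40),(130,255,255));N,_,st,c=cv2.connectedComponentsWithStats(q)
for i in range(1,N):
    if st[i,4]>80:print(st[i],c[i])
s=observe();print(s["opening"],s["grip_force"],s["contact_force"])
c=read_camera("scene")
cv2.imwrite("pics/g3.png",np.hstack([cv2.resize(a[160:370,130:410],(400,300),interpolation=2),cv2.resize(c[180:285,100:240],(400,300),interpolation=2)])[:,:,::-1])
E
```

```text
3.2167 [ 0.43138256 -0.18780647  0.09440126] 0.020185710567125467 0.0 [ 0.41762452 -0.15981776  0.25273214]
[ 253  237   46   49 1900] [274.22894737 261.95105263]
[ 513  239   47   47 1300] [533.70384615 263.06153846]
0.01906978359031534 0.0 [0.36372889 0.20745609 0.49946711]
```

View pics/g3.png

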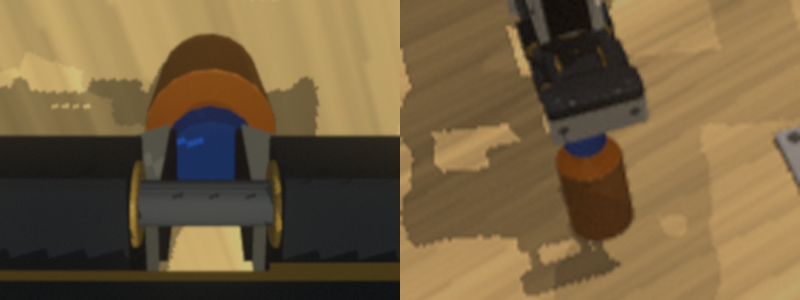

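```bash
python3 - <<'E'
from h import *
m=camera_model("scene");t=observe()["tool_pos"];w=camera_model("wrist")
ty=np.array([.95,-.312,0]);tx=np.array([.312,.95,0])
for n,p in dict(tcp=t,grasp=t+[0,0,.019],tipR=t+.01*ty,fingback=t+.029*ty,bodyc=t+[0,0,.066]+.095*ty+.0375*tx,bodyd=t+[0,0,.066]+.095*ty-.0375*tx,captop=[.4315,-.1945,.114],base=[.4315,-.1945,0]).items():
    a=proj(m,np.array(p));b=proj(w,np.array(p));print(n,((a-[100,180])*400/140).round(),((b-[130,160])*400/280).round())
E
```

```text
tcp [193. 138.] [206. 131.]
grasp [189. 122.] [206. 151.]
tipR [196. 146.] [232. 131.]
fingback [201. 161.] [280. 131.]
bodyc [256. 145.] [595.  89.]
bodyd [160. 173.] [538. 339.]
captop [182. 125.] [212. 168.]
base [203. 216.] [210.  80.]
```

The reported numbers say the fingers overlap the cap, but no contact is felt, so they may be passing above it. I'll test that by opening, centring and going 2 cm lower (still clear on either reading), then closing gently and seeing where the fingers stop.

Request:
step_arm:
  commands:
    - [0.9,0,0,0,0,0,0]
    - [0.9,0,0,0,0,0,0]
    - [0.9,0,0,0,0,0,0]
    - [0.9,0,0,0,0,0,0]
    - [0.9,0,0,0,0,0,0]
  grip_force: 5

```text
time: 3.73
tool_pos: [0.4315, -0.1878, 0.0945]
tool_rot: [3.141, 0.0, 1.253]
contact_force: [0.4, 0.1, 0.9]
opening: 0.0475
grip_force: 0.0
```

Request:
step_arm:
  commands:
    - [0.9,0,0,0,0,0,0]
    - [0.9,0,0,0,0,0,0]
    - [0.9,0,0,0,0,0,0]
    - [0.9,0,0,0,0,0,0]
    - [0.9,0,0,0,0,0,0]

```text
time: 4.15
tool_pos: [0.4314, -0.1878, 0.0944]
tool_rot: [3.141, 0.0, 1.253]
contact_force: [-0.5, 0.6, -0.2]
opening: 0.0797
grip_force: 0.0
```

```bash
python3 - <<'E'
from h import *
s=observe();print(s["time"],s["tool_pos"],s["opening"],s["contact_force"])
a=read_camera("wrist");c=read_camera("scene");t=read_camera("top")
for n,i in(("wrist",a),("scene",c),("top",t)):
    h=cv2.cvtColor(i,cv2.COLOR_RGB2HSV);q=cv2.inRange(h,(105,140,40),(130,255,255));N,_,st,ce=cv2.connectedComponentsWithStats(q)
    print(n,[(st[j].tolist(),ce[j].round(1)) for j in range(1,N) if st[j,4]>80])
cv2.imwrite("pics/g4.png",np.hstack([cv2.resize(a,(400,300),interpolation=2),cv2.resize(c[180:285,100:240],(400,300),interpolation=2)])[:,:,::-1])
E
```

```text
4.15 [ 0.43144522 -0.18779113  0.0944498 ] 0.07972846356228236 [-0.48097794  0.58267759 -0.18665343]
wrist [([245, 236, 67, 50, 2682], array([277.7, 264.2])), ([523, 238, 37, 26, 467], array([543. , 248.8]))]
scene [([294, 7, 15, 22, 265], array([300.8,  17.9])), ([270, 13, 15, 10, 127], array([277.1,  17.5])), ([166, 286, 22, 18, 312], array([176.2, 294.6]))]
top [([405, 177, 23, 22, 389], array([415.7, 187.4])), ([125, 250, 18, 18, 216], array([134.3, 258.4]))]
```

View pics/g4.png

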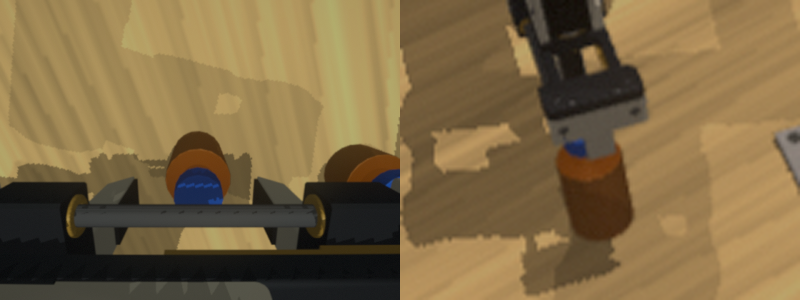

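Request:
step_arm:
  commands:
    - [0.95,0,-0.6,0,0,0,0]
    - [0.95,0,-0.6,-0.5,0,0,0]
    - [0.95,0,-0.6,-1,0,0,0]
    - [0.95,0,-0.6,-1.5,0,0,0]
    - [0.95,0,-0.6,-1.5,0,0,0]

```text
time: 4.72
tool_pos: [0.4306, -0.1933, 0.0781]
tool_rot: [-3.139, -0.001, 1.253]
contact_force: [-0.9, -0.2, -0.3]
opening: 0.0871
grip_force: 0.0
```

Request:
step_arm:
  commands:
    - [0.6,0,0,0,0,0,0]
    - [0.6,0,0,0,0,0,0]
    - [0.6,0,0,0,0,0,0]
    - [0.6,0,0,0,0,0,0]
    - [0.6,0,0,0,0,0,0]
  grip_force: 5

```text
time: 5.13
tool_pos: [0.4316, -0.1938, 0.0796]
tool_rot: [3.141, 0.0, 1.253]
contact_force: [-0.2, -0.5, -0.6]
opening: 0.0585
grip_force: 0.0
```

Request:
step_arm:
  commands:
    - [0.3,0,0,0,0,0,0]
    - [0.3,0,0,0,0,0,0]
    - [0.3,0,0,0,0,0,0]
    - [0.3,0,0,0,0,0,0]
    - [0.3,0,0,0,0,0,0]

```text
time: 5.55
tool_pos: [0.4315, -0.1938, 0.0795]
tool_rot: [3.141, 0.0, 1.253]
contact_force: [0.4, 0.9, 0.3]
opening: 0.0357
grip_force: 5.0
```

Request:
step_arm:
  commands:
    - [0.3,0,0,0,0,0,0]
    - [0.3,0,0,0,0,0,0]
    - [0.3,0,0,0,0,0,0]

```text
time: 5.8
tool_pos: [0.4315, -0.1938, 0.0795]
tool_rot: [3.141, 0.0, 1.253]
contact_force: [-0.7, 0.6, 0.3]
opening: 0.0356
grip_force: 5.0
```

The fingers stopped at 35.7 mm, so they are on the cap. The fingertips seem to be about 2 cm higher than reported. I'll regrip 3 mm lower for a sounder hold, then lift a little.

Request:
step_arm:
  commands:
    - [0.5,0,0,0,0,0,0]
    - [0.5,0,0,0,0,0,0]
    - [0.5,0,0,-0.3,0,0,0]
    - [0.5,0,0,-0.3,0,0,0]
    - [0.5,0,0,-0.3,0,0,0]

```text
time: 6.22
tool_pos: [0.4313, -0.1937, 0.0762]
tool_rot: [-3.141, -0.0, 1.253]
contact_force: [-0.2, -0.0, 0.3]
opening: 0.0456
grip_force: 0.0
```

Request:
step_arm:
  commands:
    - [0.3,0,0,0,0,0,0]
    - [0.3,0,0,0,0,0,0]
    - [0.3,0,0,0,0,0,0]
    - [0.3,0,0,0,0,0,0]
    - [0.3,0,0,0,0,0,0]
  grip_force: 20

```text
time: 6.63
tool_pos: [0.4315, -0.1938, 0.0764]
tool_rot: [3.141, 0.0, 1.253]
contact_force: [0.5, -0.3, -0.3]
opening: 0.0351
grip_force: 20.0
```

Request:
step_arm:
  commands:
    - [0.3,0,0,0.2,0,0,0]
    - [0.3,0,0,0.5,0,0,0]
    - [0.3,0,0,1,0,0,0]
    - [0.3,0,0,1.5,0,0,0]
    - [0.3,0,0,2,0,0,0]

```text
time: 7.05
tool_pos: [0.4315, -0.1938, 0.0971]
tool_rot: [3.141, 0.0, 1.253]
contact_force: [-0.4, -0.1, -2.1]
opening: 0.0355
grip_force: 20.0
```

Request:
step_arm:
  commands:
    - [0.3,0,0,0,0,0,0]
    - [0.3,0,0,0,0,0,0]
    - [0.3,0,0,0,0,0,0]

```text
time: 7.3
tool_pos: [0.4314, -0.1937, 0.0965]
tool_rot: [3.141, 0.0, 1.253]
contact_force: [-0.1, -1.4, -2.4]
opening: 0.0354
grip_force: 20.0
```

```bash
python3 - <<'E'
from h import *
F=[]
s=observe();a=read_camera("scene");F.append(observe());w=read_camera("wrist");F.append(observe())
print(s["tool_pos"],s["opening"],s["grip_force"],[f["contact_force"].round(2) for f in [s]+F],s["torque"].round(3))
cv2.imwrite("pics/l.png",np.hstack([cv2.resize(w,(400,300),interpolation=2),cv2.resize(a[160:280,90:250],(400,300),interpolation=2)])[:,:,::-1])
E
```

```text
[ 0.43136971 -0.19370332  0.09646315] 0.03543816923932771 19.999642074108124 [array([-0.13, -1.43, -2.43]), array([-0.05, -0.12, -1.7 ]), array([ 0.28,  0.87, -2.48])] [-0.086  0.049 -0.   ]
```

View pics/l.png

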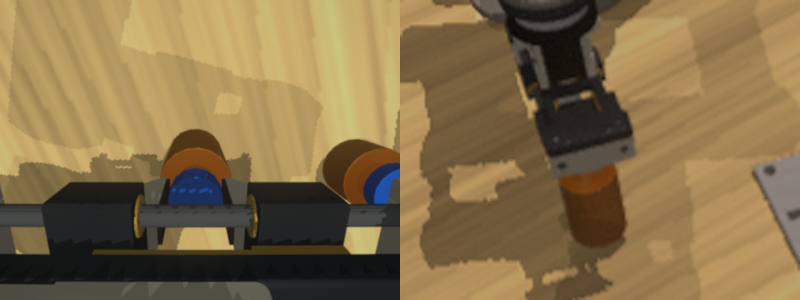

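The bottle is held and upright, weighing about 2.2 N. I'll carry it to the load spot.

Request:
step_arm:
  commands:
    - [0.3,0,0,1,0,0,0]
    - [0.3,0,0,2,0,0,0]
    - [0.3,0.8,1.3,2.5,0,0,0]
    - [0.3,2.4,4,2.5,0,0,0]
    - [0.3,4,6.7,2.5,0,0,0]

```text
time: 7.82
tool_pos: [0.4718, -0.1267, 0.1217]
tool_rot: [3.141, 0.0, 1.25]
contact_force: [0.2, -1.2, -2.2]
opening: 0.0354
grip_force: 20.0
```

Request:
step_arm:
  commands:
    - [0.3,1.8,3,0,0,0,0]
    - [0.3,3.6,6,0,0,0,0]
    - [0.3,5.4,9,0,0,0,0]
    - [0.3,7,11.8,0,0,0,0]
    - [0.3,8,13.4,0,0,0,0]

```text
time: 8.23
tool_pos: [0.5525, 0.0104, 0.1211]
tool_rot: [-3.141, -0.001, 1.255]
contact_force: [-0.8, -0.3, -2.5]
opening: 0.0356
grip_force: 20.0
```

Request:
step_arm:
  commands:
    - [0.3,0,0,0,0,0,0]
    - [0.3,0,0,-0.8,0,0,0]
    - [0.3,0,0,-1.6,0,0,0]
    - [0.3,0,0,-2.4,0,0,0]
    - [0.3,0,0,-2.8,0,0,0]

```text
time: 8.65
tool_pos: [0.5501, 0.0064, 0.0916]
tool_rot: [-3.139, 0.001, 1.251]
contact_force: [-0.7, -0.8, -1.8]
opening: 0.0354
grip_force: 20.0
```

Request:
step_arm:
  commands:
    - [0.3,0,0,-0.1,0,0,0]
    - [0.3,0,0,-0.2,0,0,0]
    - [0.3,0,0,-0.3,0,0,0]
    - [0.3,0,0,-0.3,0,0,0]
    - [0.3,0,0,-0.3,0,0,0]

```text
time: 9.07
tool_pos: [0.5516, 0.0071, 0.0907]
tool_rot: [3.141, -0.0, 1.253]
contact_force: [0.2, -0.2, -2.0]
opening: 0.0353
grip_force: 20.0
```

Request:
step_arm:
  commands:
    - [0.3,0,0,-0.1,0,0,0]
    - [0.3,0,0,-0.2,0,0,0]
    - [0.3,0,0,-0.3,0,0,0]
    - [0.3,0,0,-0.3,0,0,0]
    - [0.3,0,0,-0.3,0,0,0]

```text
time: 9.48
tool_pos: [0.5514, 0.0073, 0.0874]
tool_rot: [3.142, 0.0, 1.253]
contact_force: [0.1, 0.5, -2.2]
opening: 0.0351
grip_force: 20.0
```

Request:
step_arm:
  commands:
    - [0.3,0,0,-0.05,0,0,0]
    - [0.3,0,0,-0.1,0,0,0]
    - [0.3,0,0,-0.1,0,0,0]

```text
time: 9.73
tool_pos: [0.5517, 0.0073, 0.0867]
tool_rot: [3.141, -0.0, 1.253]
contact_force: [0.6, 1.0, 0.7]
opening: 0.0355
grip_force: 20.0
```

The bottle has touched the plate at the expected height. I'll release it and rise clear.

Request:
step_arm:
  commands:
    - [0.5,0,0,0,0,0,0]
    - [0.7,0,0,0,0,0,0]
    - [0.7,0,0,0,0,0,0]
    - [0.7,0,0,0,0,0,0]
    - [0.7,0,0,0,0,0,0]

```text
time: 10.15
tool_pos: [0.5515, 0.0072, 0.0865]
tool_rot: [3.141, 0.0, 1.253]
contact_force: [-0.6, -0.2, -0.1]
opening: 0.0624
grip_force: 0.0
```

Request:
step_arm:
  commands:
    - [0.7,0,0,2,0,0,0]
    - [0.7,0,0,4,0,0,0]
    - [0.7,0,0,6.5,0,0,0]
    - [0.7,0,0,9,0,0,0]
    - [0.7,0,0,9,0,0,0]

```text
time: 10.57
tool_pos: [0.5541, 0.0069, 0.1815]
tool_rot: [3.133, -0.002, 1.253]
contact_force: [1.1, -0.5, 0.4]
opening: 0.0641
grip_force: 0.0
```

```bash
python3 - <<'E'
from h import *
s=observe();print(s["time"],s["tool_pos"],s["qpos"].round(2))
m=camera_model("wrist");w=read_camera("wrist")
h=cv2.cvtColor(w,cv2.COLOR_RGB2HSV);q=cv2.inRange(h,(105,140,40),(130,255,255));N,_,st,c=cv2.connectedComponentsWithStats(q)
for j in range(1,N):
    if st[j,4]>80:print(st[j],on(m,*c[j],.123))
cv2.imwrite("pics/w2.png",w[:,:,::-1])
T=np.linalg.inv(np.array(m["world_to_cam"]));print(T.round(3)[:3])
E
```

```text
10.5667 [0.55409187 0.00694857 0.18154414] [-0.13  0.41  1.49 -0.    1.24  0.19]
[ 246  195   47   48 1796] [0.55173774 0.00958278 0.123     ]
[[ 0.95   0.302  0.075  0.575]
 [-0.311  0.915  0.257  0.076]
 [ 0.008 -0.267  0.964  0.362]]
```

The bottle is standing at about (0.552, 0.008), on the stand axis. Next I'll back off behind it, close the fingers, and tilt the tool 0.5 rad with the tips forward so the gripper body stays clear of the cap.

Request:
step_arm:
  commands:
    - [0,-0.6,-1.7,2,0,0,0]
    - [0,-1.2,-3.8,3,0,0,0]
    - [0,-2.2,-6.6,3,0.05,-0.016,0]
    - [0,-3.1,-9.5,3,0.1,-0.033,0]
    - [0,-3.1,-9.5,3,0.19,-0.062,0]
  grip_force: 20

```text
time: 11.03
tool_pos: [0.5195, -0.0903, 0.206]
tool_rot: [3.141, -0.2, 1.252]
contact_force: [0.5, 0.9, 0.4]
opening: 0.0358
grip_force: 0.0
```

Request:
step_arm:
  commands:
    - [0,0,0,0,0.07,-0.023,0]
    - [0,0,0,0,0.14,-0.046,0]
    - [0,0,0,0,0.21,-0.07,0]
    - [0,0,0,0,0.285,-0.094,0]
    - [0,0,0,0,0.285,-0.094,0]

```text
time: 11.45
tool_pos: [0.5192, -0.0893, 0.204]
tool_rot: [-3.136, -0.503, 1.246]
contact_force: [-0.0, 0.5, 0.6]
opening: 0.0029
grip_force: 0.0
```

```bash
python3 - <<'E'
from h import *
s=observe();print(s["time"],s["tool_pos"],s["tool_rot"],s["qpos"].round(2),s["opening"],s["contact_force"].round(2))
from scipy.spatial.transform import Rotation as R
print(R.from_euler("xyz",s["tool_rot"]).as_matrix().round(3))
E
```

```text
11.45 [ 0.51917285 -0.08932726  0.20404907] [-3.13604191 -0.50322244  1.24632667] [-0.63  0.39  1.58  0.49  1.37 -0.45] 0.002942515038943335 [-0.01  0.55  0.61]
[[ 0.279  0.949  0.148]
 [ 0.83  -0.316  0.459]
 [ 0.482 -0.005 -0.876]]
```

Request:
step_arm:
  commands:
    - [0,0,0,-3.5,0,0,0]
    - [0,0,0,-7,0,0,0]
    - [0,0,0,-10.5,0,0,0]
    - [0,0,0,-13.5,0,0,0]
    - [0,0,0,-15.5,0,0,0]

```text
time: 11.87
tool_pos: [0.5188, -0.0865, 0.0482]
tool_rot: [-3.136, -0.498, 1.251]
contact_force: [-0.4, 0.3, -0.1]
opening: -0.0001
grip_force: 0.0
```

Request:
step_arm:
  commands:
    - [0,0,0,-0.5,0,0,0]
    - [0,0,0,-1,0,0,0]
    - [0,0,0,-1.5,0,0,0]
    - [0,0,0,-1.5,0,0,0]

```text
time: 12.2
tool_pos: [0.5208, -0.0878, 0.0367]
tool_rot: [3.141, -0.499, 1.254]
contact_force: [-0.7, 0.1, -0.4]
opening: 0.0001
grip_force: 0.0
```

```bash
python3 - <<'E'
from h import *
s=observe();print(s["time"],s["tool_pos"],s["tool_rot"],s["contact_force"].round(2))
t=s["tool_pos"];from scipy.spatial.transform import Rotation as R
M=R.from_euler("xyz",s["tool_rot"]).as_matrix()
a=read_camera("scene");w=read_camera("top");ms=camera_model("scene")
o=np.array([130,140]);k=400/200
for n,p in dict(tcp=t,front=t+.0095*M[:,0],capbase=np.array([.5517,.0085,.01])).items():print(n,((proj(ms,p)-o)*k).round(),((proj(camera_model("top"),p)-[200,130])*k).round())
cv2.imwrite("pics/p.png",np.hstack([cv2.resize(a[140:290,130:330],(400,300),interpolation=2),cv2.resize(w[130:280,200:400],(400,300),interpolation=2)])[:,:,::-1])
E
```

```text
12.2 [ 0.52077295 -0.08780964  0.03666221] [ 3.14096881 -0.4991412   1.25360419] [-0.72  0.07 -0.42]
tcp [189. 210.] [260. 191.]
front [195. 206.] [254. 189.]
capbase [264. 202.] [172. 167.]
```

View pics/p.png

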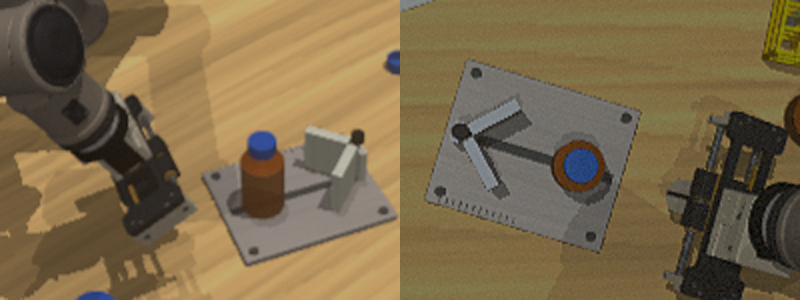

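The bottle stands upright over the slot, at about (262,190) in the left panel and (578,165) in the right one. In the right panel the fingertips sit at about (668,195). That is some 12 mm short of where the reported TCP projects, so the real tips are about 24 mm short of it along the tool. I'll allow for that by lowering another 1.5 cm and approaching.

Request:
step_arm:
  commands:
    - [0,0,0,-0.8,0,0,0]
    - [0,0.4,1,-1.5,0,0,0]
    - [0,0.9,2.9,-1.5,0,0,0]
    - [0,1.4,4.3,-1.5,0,0,0]
    - [0,1.6,4.8,-1.5,0,0,0]

```text
time: 12.72
tool_pos: [0.5363, -0.0374, 0.021]
tool_rot: [-3.14, -0.501, 1.253]
contact_force: [-0.2, 0.9, 0.7]
opening: 0.0006
grip_force: 0.0
```

Request:
step_arm:
  commands:
    - [0,0.09,0.28,0,0,0,0]
    - [0,0.19,0.57,0,0,0,0]
    - [0,0.28,0.85,0,0,0,0]
    - [0,0.37,1.14,0,0,0,0]
    - [0,0.47,1.42,0,0,0,0]

```text
time: 13.13
tool_pos: [0.5413, -0.0258, 0.0214]
tool_rot: [-3.142, -0.5, 1.252]
contact_force: [0.7, -0.5, 0.4]
opening: 0.0003
grip_force: 0.0
```

Request:
step_arm:
  commands:
    - [0,0.09,0.28,0,0,0,0]
    - [0,0.19,0.57,0,0,0,0]
    - [0,0.28,0.85,0,0,0,0]
    - [0,0.37,1.14,0,0,0,0]
    - [0,0.47,1.42,0,0,0,0]

```text
time: 13.55
tool_pos: [0.5459, -0.0112, 0.0214]
tool_rot: [-3.141, -0.5, 1.253]
contact_force: [0.2, -1.0, -0.5]
opening: 0.0004
grip_force: 0.4
```

```bash
cat > chk.py <<'E'
from h import *
s0=observe();mt=camera_model("top");ms=camera_model("scene")
t=read_camera("top");s1=observe();a=read_camera("scene");s2=observe()
p=np.array([.312,.950]);n=np.array([-.950,.312]);ld=np.array([.5513,.0068])
F=np.mean([s["contact_force"] for s in(s0,s1,s2)],0)
r=s0["tool_pos"][:2]-ld
print(s0["time"],"tool s,l,z",(r@p).round(4),(r@n).round(4),s0["tool_pos"][2].round(4),"F push,lat,z",(F[:2]@p).round(2),(F[:2]@n).round(2),F[2].round(2))
for nm,im,m in(("top",t,mt),("scene",a,ms)):
    h=cv2.cvtColor(im,cv2.COLOR_RGB2HSV);q=cv2.inRange(h,(105,140,40),(130,255,255));N,_,st,c=cv2.connectedComponentsWithStats(q)
    for j in range(1,N):
        if st[j,4]>40:
            P=on(m,*c[j],.1235 if nm=="top" else .119)[:2]-ld
            if abs(P@n)<.05 and abs(P@p)<.15:print(nm,"cap s,l",(P@p).round(4),(P@n).round(4),st[j].tolist())
# body tilt in scene: amber mask principal axis
h=cv2.cvtColor(a,cv2.COLOR_RGB2HSV);q=cv2.inRange(h,(3,120,20),(14,255,200));q[:150]=0;q[:,:200]=0;q[270:]=0;q[:,340:]=0
N,_,st,c=cv2.connectedComponentsWithStats(q);j=1+st[1:,4].argmax();print("amber",st[j].tolist(),c[j].round(1))
E
python3 chk.py
```

```text
13.55 tool s,l,z -0.0188 -0.0005 0.0214 F push,lat,z -0.14 -0.36 -0.39
top cap s,l 0.0073 -0.0008 [279, 204, 17, 16, 220]
scene cap s,l 0.0079 0.0007 [257, 205, 14, 10, 102]
amber [253, 215, 22, 33, 515] [265.1 230.6]
```

The bottle is sliding with the tool: tool s is -0.019 and bottle s +0.007, which matches the shorter-tip estimate. I'll keep pushing.

Request:
step_arm:
  commands:
    - [0,0.09,0.28,0,0,0,0]
    - [0,0.19,0.57,0,0,0,0]
    - [0,0.28,0.85,0,0,0,0]
    - [0,0.37,1.14,0,0,0,0]
    - [0,0.47,1.42,0,0,0,0]

```text
time: 14.07
tool_pos: [0.5506, 0.0032, 0.0214]
tool_rot: [-3.141, -0.5, 1.253]
contact_force: [0.4, -1.1, -0.0]
opening: 0.0003
grip_force: 0.4
```

Request:
step_arm:
  commands:
    - [0,0.09,0.28,0,0,0,0]
    - [0,0.19,0.57,0,0,0,0]
    - [0,0.28,0.85,0,0,0,0]
    - [0,0.37,1.14,0,0,0,0]
    - [0,0.47,1.42,0,0,0,0]

```text
time: 14.48
tool_pos: [0.5553, 0.0174, 0.0215]
tool_rot: [-3.141, -0.5, 1.253]
contact_force: [0.1, -1.4, -0.1]
opening: 0.0003
grip_force: 0.4
```

```bash
python3 chk.py
```

```text
14.4833 tool s,l,z 0.0113 -0.0005 0.0215 F push,lat,z -0.41 -0.11 0.07
top cap s,l 0.0373 -0.0007 [265, 199, 17, 17, 219]
scene cap s,l 0.0383 0.0007 [269, 202, 13, 10, 99]
amber [264, 212, 22, 33, 477] [276.2 227. ]
```

Request:
step_arm:
  commands:
    - [0,0.08,0.24,0,0,0,0]
    - [0,0.16,0.48,0,0,0,0]
    - [0,0.24,0.72,0,0,0,0]
    - [0,0.31,0.95,0,0,0,0]
    - [0,0.39,1.19,0,0,0,0]

```text
time: 15.0
tool_pos: [0.5592, 0.0291, 0.0214]
tool_rot: [-3.141, -0.5, 1.253]
contact_force: [0.3, -0.4, 0.3]
opening: 0.0005
grip_force: 0.4
```

Request:
step_arm:
  commands:
    - [0,0.03,0.1,0,0,0,0]
    - [0,0.06,0.19,0,0,0,0]
    - [0,0.09,0.29,0,0,0,0]
    - [0,0.13,0.38,0,0,0,0]
    - [0,0.16,0.48,0,0,0,0]

```text
time: 15.42
tool_pos: [0.5608, 0.0337, 0.0215]
tool_rot: [-3.141, -0.5, 1.253]
contact_force: [-0.7, -1.1, 0.2]
opening: 0.0003
grip_force: 0.4
```

Request:
step_arm:
  commands:
    - [0,0.03,0.1,0,0,0,0]
    - [0,0.06,0.19,0,0,0,0]
    - [0,0.09,0.29,0,0,0,0]

```text
time: 15.67
tool_pos: [0.5617, 0.0367, 0.0214]
tool_rot: [-3.141, -0.5, 1.253]
contact_force: [-0.1, -0.4, 0.5]
opening: 0.0005
grip_force: 0.4
```

Request:
step_arm:
  commands:
    - [0,0.03,0.1,0,0,0,0]
    - [0,0.06,0.19,0,0,0,0]
    - [0,0.09,0.29,0,0,0,0]
    - [0,0.12,0.36,0,0,0,0]

```text
time: 16.0
tool_pos: [0.5629, 0.0404, 0.0214]
tool_rot: [-3.141, -0.5, 1.253]
contact_force: [-1.0, 0.3, -0.1]
opening: 0.0007
grip_force: 0.4
```

```bash
python3 chk.py; python3 - <<'E'
from h import *
# V block: bright aluminium top faces (z=.075) in the first top picture
im=cv2.imread("pics/top0.png");m=camera_model("top");g=im[:,:,2]
ld=np.array([.5513,.0068]);p=np.array([.312,.950]);n=np.array([-.950,.312])
k=(g>135).astype(np.uint8);r=np.zeros_like(k);r[165:242,218:275]=1;k&=r
N,_,st,c=cv2.connectedComponentsWithStats(k)
for j in range(1,N):
    if st[j,4]>25:
        pts=np.argwhere(_==j)[:,::-1];P=np.array([on(m,*q,.075)[:2]-ld for q in pts],np.float32)
        P=np.c_[P@p,P@n].astype(np.float32);print(st[j],cv2.boxPoints(cv2.minAreaRect(P)).round(3).tolist())
E
```

```text
16.0 tool s,l,z 0.0355 -0.0005 0.0214 F push,lat,z -0.52 0.17 0.03
top cap s,l 0.0618 -0.0009 [254, 196, 16, 17, 218]
scene cap s,l 0.062 0.0006 [278, 200, 13, 9, 95]
amber [273, 209, 22, 33, 452] [284.9 224.6]
```

Request:
step_arm:
  commands:
    - [0,0.03,0.1,0,0,0,0]
    - [0,0.06,0.19,0,0,0,0]
    - [0,0.09,0.29,0,0,0,0]
    - [0,0.12,0.36,0,0,0,0]

```text
time: 16.43
tool_pos: [0.5641, 0.0439, 0.0214]
tool_rot: [-3.141, -0.5, 1.253]
contact_force: [-0.6, -0.7, 0.2]
opening: 0.0002
grip_force: 0.4
```

```bash
python3 - <<'E'
from h import *
im=cv2.imread("pics/top0.png");m=camera_model("top");g=cv2.cvtColor(im,cv2.COLOR_BGR2GRAY)
ld=np.array([.5513,.0068]);p=np.array([.312,.950]);n=np.array([-.950,.312])
print(np.percentile(g[165:242,218:310],[50,90,95,99]))
k=(g>np.percentile(g[165:242,218:310],91)).astype(np.uint8);r=np.zeros_like(k);r[170:235,226:268]=1;k&=r
N,L,st,c=cv2.connectedComponentsWithStats(k)
for j in range(1,N):
    if st[j,4]>40:
        P=np.array([on(m,*q,.075)[:2]-ld for q in np.argwhere(L==j)[:,::-1]],np.float32)
        P=np.c_[P@p,P@n].astype(np.float32);print(st[j],cv2.boxPoints(cv2.minAreaRect(P)).round(3).tolist())
E
```

```text
[100. 107. 111. 122.]
[234 179  26  18 163] [[0.07699999958276749, -0.041999999433755875], [0.08699999749660492, -0.050999999046325684], [0.12800000607967377, -0.009999999776482582], [0.11800000071525574, -0.0010000000474974513]]
[231 199  18  30 171] [[0.0689999982714653, 0.04600000008940697], [0.11999999731779099, 0.0010000000474974513], [0.13099999725818634, 0.014000000432133675], [0.08100000023841858, 0.05900000035762787]]
```

The V's inner edges put the apex near s=0.1185, so the bottle should seat at about s=0.079. It is at about 0.066 now.

Request:
step_arm:
  commands:
    - [0,0.03,0.1,0,0,0,0]
    - [0,0.06,0.19,0,0,0,0]
    - [0,0.09,0.29,0,0,0,0]
    - [0,0.13,0.38,0,0,0,0]
    - [0,0.16,0.48,0,0,0,0]

```text
time: 16.85
tool_pos: [0.5657, 0.0487, 0.0214]
tool_rot: [-3.141, -0.5, 1.253]
contact_force: [-0.3, -0.5, -0.5]
opening: 0.0004
grip_force: 0.4
```

Request:
step_arm:
  commands:
    - [0,0.03,0.1,0,0,0,0]
    - [0,0.06,0.19,0,0,0,0]
    - [0,0.06,0.19,0,0,0,0]

```text
time: 17.1
tool_pos: [0.5662, 0.0508, 0.0214]
tool_rot: [-3.141, -0.5, 1.253]
contact_force: [1.0, -0.0, -0.9]
opening: 0.0006
grip_force: 0.2
```

```bash
python3 chk.py
```

```text
17.1 tool s,l,z 0.0464 -0.0005 0.0214 F push,lat,z 0.2 0.05 -0.19
top cap s,l 0.0726 -0.0009 [249, 195, 16, 16, 213]
scene cap s,l 0.0728 0.0007 [282, 199, 13, 9, 94]
amber [277, 208, 21, 33, 411] [288.3 223.1]
```

Request:
step_arm:
  commands:
    - [0,0.03,0.1,0,0,0,0]
    - [0,0.06,0.19,0,0,0,0]
    - [0,0.06,0.19,0,0,0,0]

```text
time: 17.45
tool_pos: [0.5669, 0.0526, 0.0214]
tool_rot: [-3.141, -0.5, 1.253]
contact_force: [-0.8, -0.4, 0.2]
opening: 0.0007
grip_force: 0.2
```

Request:
step_arm:
  commands:
    - [0,0.03,0.1,0,0,0,0]
    - [0,0.03,0.1,0,0,0,0]

```text
time: 17.62
tool_pos: [0.5672, 0.0536, 0.0215]
tool_rot: [-3.141, -0.5, 1.253]
contact_force: [-0.1, -0.5, 0.5]
opening: 0.0004
grip_force: 0.2
```

Request:
step_arm:
  commands:
    - [0,0.02,0.05,0,0,0,0]
    - [0,0.03,0.1,0,0,0,0]
    - [0,0.03,0.1,0,0,0,0]

```text
time: 17.87
tool_pos: [0.5675, 0.0545, 0.0214]
tool_rot: [-3.141, -0.5, 1.253]
contact_force: [-0.8, -1.6, 0.0]
opening: 0.0001
grip_force: 0.3
```

Request:
step_arm:
  commands:
    - [0,0.02,0.05,0,0,0,0]
    - [0,0.03,0.1,0,0,0,0]
    - [0,0.03,0.1,0,0,0,0]

```text
time: 18.12
tool_pos: [0.5677, 0.0555, 0.0214]
tool_rot: [-3.141, -0.5, 1.253]
contact_force: [-0.1, -0.6, -0.3]
opening: 0.0006
grip_force: 0.3
```

Request:
step_arm:
  commands:
    - [0,0.02,0.05,0,0,0,0]
    - [0,0.03,0.1,0,0,0,0]
    - [0,0.03,0.1,0,0,0,0]

```text
time: 18.37
tool_pos: [0.5681, 0.0565, 0.0214]
tool_rot: [-3.141, -0.5, 1.253]
contact_force: [0.9, -0.7, 1.4]
opening: 0.0004
grip_force: 0.4
```

```bash
python3 chk.py
```

```text
18.3667 tool s,l,z 0.0524 -0.0004 0.0214 F push,lat,z -0.65 -0.11 0.62
top cap s,l 0.0785 -0.001 [246, 194, 17, 16, 216]
scene cap s,l 0.0791 0.0008 [284, 198, 13, 9, 96]
amber [279, 207, 22, 34, 369] [290.  221.8]
```

Request:
step_arm:
  commands:
    - [0,0.02,0.05,0,0,0,0]
    - [0,0.03,0.1,0,0,0,0]
    - [0,0.03,0.1,0,0,0,0]

```text
time: 18.72
tool_pos: [0.5682, 0.0573, 0.0214]
tool_rot: [-3.141, -0.5, 1.253]
contact_force: [-1.3, -3.0, 0.9]
opening: 0.0004
grip_force: 1.5
```

Request:
step_arm:
  commands:
    - [0,0.02,0.05,0,0,0,0]
    - [0,0.03,0.1,0,0,0,0]
    - [0,0.03,0.1,0,0,0,0]

```text
time: 18.97
tool_pos: [0.5683, 0.0581, 0.0213]
tool_rot: [-3.141, -0.499, 1.253]
contact_force: [-3.0, -4.8, 1.8]
opening: 0.0001
grip_force: 2.8
```

First contact with the V. I'll check the force averages and whether both faces are loaded.

```bash
python3 chk.py
```

```text
18.9667 tool s,l,z 0.0541 -0.0002 0.0213 F push,lat,z -5.37 1.67 1.64
top cap s,l 0.0794 0.0 [245, 194, 17, 17, 223]
scene cap s,l 0.0795 0.0013 [284, 198, 13, 9, 97]
amber [279, 207, 22, 33, 357] [290.2 221.1]
```

Request:
step_arm:
  commands:
    - [0,0.01,0.05,0,0,0,0]
    - [0,0.01,0.05,0,0,0,0]

```text
time: 19.23
tool_pos: [0.5683, 0.0583, 0.0212]
tool_rot: [-3.141, -0.499, 1.253]
contact_force: [-4.2, -5.7, 1.4]
opening: 0.0003
grip_force: 3.8
```

```bash
python3 chk.py
```

```text
19.2333 tool s,l,z 0.0542 -0.0001 0.0212 F push,lat,z -7.53 2.58 1.85
top cap s,l 0.0795 -0.0 [245, 194, 17, 17, 222]
scene cap s,l 0.0795 0.0013 [284, 198, 13, 9, 97]
amber [279, 207, 22, 33, 352] [290.3 221.1]
```

The push force is 7.5 N with 2.6 N sideways, so one face is taking more than the other through friction at the fingertip. I'll back off to release that and press again.

Request:
step_arm:
  commands:
    - [0,-0.06,-0.19,0,0,0,0]
    - [0,-0.09,-0.28,0,0,0,0]
    - [0,-0.1,-0.16,0,0,0,0]
    - [0,-0.09,-0.07,0,0,0,0]
    - [0,-0.09,-0.07,0,0,0,0]

```text
time: 19.75
tool_pos: [0.5683, 0.0579, 0.0215]
tool_rot: [3.141, -0.499, 1.253]
contact_force: [-0.3, -3.7, 0.9]
opening: 0.0002
grip_force: 1.9
```

```bash
python3 chk.py
```

```text
19.75 tool s,l,z 0.0538 -0.0002 0.0215 F push,lat,z -3.75 -0.69 0.4
top cap s,l 0.0794 -0.0 [245, 194, 17, 17, 222]
scene cap s,l 0.0795 0.0014 [284, 198, 13, 9, 97]
amber [279, 207, 22, 33, 359] [290.2 221.2]
```

Request:
step_arm:
  commands:
    - [0,0.015,0.05,0,0,0,0]
    - [0,0.03,0.09,0,0,0,0]
    - [0,0.03,0.09,0,0,0,0]

```text
time: 20.1
tool_pos: [0.5684, 0.0582, 0.0214]
tool_rot: [3.141, -0.499, 1.253]
contact_force: [-1.3, -7.1, 1.9]
opening: 0.0002
grip_force: 3.8
```

```bash
python3 chk.py
```

```text
20.1 tool s,l,z 0.0542 -0.0002 0.0214 F push,lat,z -7.43 -0.45 1.65
top cap s,l 0.0794 0.0 [245, 194, 17, 17, 223]
scene cap s,l 0.0797 0.0014 [284, 198, 13, 9, 96]
amber [279, 207, 22, 33, 357] [290.3 221.2]
```

The sideways force is now close to zero, so both faces share the load. I'll add about 0.6 mm to reach 10 N and hold it there.

Request:
step_arm:
  commands:
    - [0,0.01,0.03,0,0,0,0]
    - [0,0.018,0.06,0,0,0,0]
    - [0,0.018,0.06,0,0,0,0]
    - [0,0.018,0.06,0,0,0,0]

```text
time: 20.53
tool_pos: [0.5685, 0.0584, 0.0214]
tool_rot: [3.14, -0.498, 1.253]
contact_force: [-2.8, -9.0, 2.2]
opening: 0.0006
grip_force: 5.1
```

```bash
python3 chk.py
```

```text
20.5333 tool s,l,z 0.0544 -0.0002 0.0214 F push,lat,z -10.11 -0.24 2.4
top cap s,l 0.0795 -0.0 [245, 194, 17, 17, 222]
scene cap s,l 0.0797 0.0014 [284, 198, 13, 9, 96]
amber [279, 207, 22, 33, 353] [290.3 221. ]
```

It is pressing at 10.1 N with only 0.2 N sideways. I'll hold briefly, then back straight off.

Request:
step_arm:
  commands:
    - [0,0,0,0,0,0,0]
    - [0,0,0,0,0,0,0]
    - [0,0,0,0,0,0,0]
    - [0,0,0,0,0,0,0]
    - [0,0,0,0,0,0,0]

```text
time: 21.05
tool_pos: [0.5685, 0.0584, 0.0214]
tool_rot: [3.14, -0.498, 1.253]
contact_force: [-3.1, -9.4, 1.9]
opening: 0.0002
grip_force: 5.0
```

Request:
step_arm:
  commands:
    - [0,-0.02,-0.07,0,0,0,0]
    - [0,-0.05,-0.15,0,0,0,0]
    - [0,-0.09,-0.28,0,0,0,0]
    - [0,-0.19,-0.57,0,0,0,0]
    - [0,-0.4,-1.2,0,0,0,0]

```text
time: 21.47
tool_pos: [0.5639, 0.0486, 0.0214]
tool_rot: [-3.14, -0.501, 1.254]
contact_force: [-0.1, 0.2, -0.2]
opening: 0.0001
grip_force: 0.0
```

Request:
step_arm:
  commands:
    - [0,-0.6,-1.9,0,0,0,0]
    - [0,-1.5,-4.5,0,0,0,0]
    - [0,-2.4,-7.3,1,0,0,0]
    - [0,-3,-9,3,0,0,0]
    - [0,-3,-9,5,0,0,0]

```text
time: 21.88
tool_pos: [0.5332, -0.0454, 0.0713]
tool_rot: [-3.139, -0.5, 1.248]
contact_force: [0.8, 0.5, -0.4]
opening: 0.0006
grip_force: 0.0
```

Request:
step_arm:
  commands:
    - [0,0,0,3,0,0,0]
    - [0,0,0,6,0,0,0]
    - [0,0,0,8,0,0,0]
    - [0,0,0,8,0,0,0]
    - [0,0,0,8,0,0,0]

```text
time: 22.3
tool_pos: [0.5345, -0.0426, 0.1522]
tool_rot: [3.14, -0.5, 1.254]
contact_force: [-0.1, 0.1, -0.2]
opening: 0.0001
grip_force: 0.0
```

```bash
python3 chk.py; python3 - <<'E'
from h import *
for n in("top","scene"):
    i=read_camera(n);h=cv2.cvtColor(i,cv2.COLOR_RGB2HSV);q=cv2.inRange(h,(105,140,50),(130,255,255));N,_,st,ce=cv2.connectedComponentsWithStats(q)
    print(n,[(ce[j].round(1).tolist(),int(st[j,4])) for j in range(1,N) if st[j,4]>60])
E
```

```text
22.3 tool s,l,z -0.0521 0.0006 0.1522 F push,lat,z -0.02 -0.03 -0.31
top cap s,l 0.0796 -0.0 [245, 194, 17, 17, 221]
scene cap s,l 0.0797 0.0019 [284, 198, 13, 9, 91]
amber [279, 207, 22, 33, 492] [288.5 223. ]
top [([415.6, 187.5], 391), ([253.1, 201.9], 222), ([134.3, 258.6], 215)]
scene [([300.8, 17.9], 263), ([277.1, 17.5], 126), ([289.9, 201.9], 88), ([176.3, 294.6], 315)]
```

The bottle stayed seated and upright, the hand is clear, and the jar and loose cap haven't moved. Handing in.

```bash
python3 -c "
from cell import *
print(hand_in())"
```

```text
the job is handed in; nothing more can be done
None
```

The bottle is standing upright and centred in the V, pressed home with about 10 N (0.2 N sideways). The hand is clear and the job is handed in at about 22 s; jar and loose cap did not move, and no contact with the fixed box or rack was felt.

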